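# Tap jammed stir bars out of tilted flasks and clip them in the rack

### The arm

A 6-joint arm with a two-finger parallel gripper is mounted at the origin on a cart in front of the work surface, level with it; the furniture and walls round the work are solid. World frame = base frame: x ahead of the robot, y to its left, z up, the work surface at z = 0. Lengths are in mm, angles in rad, forces in N, time in s.
With the tool pointing down it reaches from about 350 to 875 mm from the base axis. Payload 4.2 kg.
Tool frame: the origin (TCP) lies midway between the tips of the shut fingers; the grasp point (between the pads) lies 19 mm behind it; z points along the fingers, y is the direction in which the jaws open and shut (so a half turn about z gives the same grasp; the last joint's range is limited). The gripper opens to 85 mm and grips with 20 to 120 N. Pads are 22 mm wide; open, the fingers measure 114 mm over their backs; the gripper's body (76 mm by 85 mm) begins 54 mm behind the grasp point. The pads swing forward as they close: fully open they stand 13 mm farther back than shut.
Start: joints at [1.564, 0.385, 0.008, 0, -1.194, -0.259], TCP at [164.144, 603.039, 231.312] pointing down, gripper open.
Joint ranges: [-3.14, 3.14], [-1.21, 2.06], [-1.07, 1.41], [-3.16, 2.05], [-2.99, -0.16], [-3.1, 3.1]. Speed limits (rad/s): [2.79, 2.79, 3.14, 3.14, 3.14, 3.14].

### API

Orientations are given as a unit quaternion [x, y, z, w].
In Python, from bench import read_state, get_image, job_done, search_frame, regions_of gives the robot as it stands.
- The arm moves only by the tool servo_tool, never from a script. Its arguments are lists of equal length, an entry for each row: "turn": the turn, a rotation vector about the world's x, y, z in rad, a list of three; "dp": the shift along the world's x, y, z in m, a list of three; "fingers": the finger opening in m, from 0 to 0.0854. In form: {"turn": [[rx, ry, rz], ...], "dp": [[tx, ty, tz], ...], "fingers": [fingers, ...]}. A call has exactly 5 rows; each row shifts and turns the pose as measured when the row begins; what a row does not reach is not made up. A row lasts 1/8 s, in which the tool goes at most 62.5 mm and 10.7 degrees, less where a joint would pass 70% of its speed; a pose out of reach is approached as far as the arm can. A call is refused whole if a number of a shift passes 0.0625 or a number of a turn 0.188, either way. A call with a gripper value outside its range is refused whole. The fingers move at their own pace and stop on an object; the grip force is fixed at half the most. Time passes only in rows, so rows that do not move let the fingers close, or fill a call up. It gives the time, the measured TCP pose, the force and the opening at its end, in the units of the state.
- read_state(): the state, without advancing time (a new reading comes with each control period).
- get_image(name): name is "scene" or "top" or "wrist"; returns a dict with "img" (420x560x3 uint8, red, green, blue), "vfov" (degrees; the focal length in pixels is half the picture's height over the tangent of half this angle, whatever the lens; pixels are square), "cx", "cy" (the principal point, pixels), "world_from_camera" (4x4, takes a point from camera to world coordinates); the wrist camera has in their place "mount" (4x4, takes a point from camera to tool coordinates, whose origin is the TCP and whose axes are the flange's). Camera axes: x right, y down, z forward; pixel columns grow to the right and rows downward; lengths in mm; the calibration is good to about 2 mm. The wrist camera is an equidistant fisheye: a pixel r from the principal point sees the ray r / f radians off the axis. A picture is of the moment at which its call begins: read the wrist's pose just before it. There is no depth.
- job_done(): hands the job in, once; it reports no verdict.
Trained networks look in the newest picture that a camera, given by its name, has taken for a name from the list of things; names that differ only in an ending like _2 or _b are one class to them, and where a whole thing is asked for, a point or a joint stands for the part that bears it (a point fixed in the world has none). Each returns a list of dicts, best first, with "score" (0 to 1); they miss things now and then, are a little off and sometimes report something else, mostly with a low value. They report only what shows in the picture. A call takes as long as a camera call.
- search_frame(query, camera): "box" ([left, top, width, height] in pixels, round what is visible of it).
- regions_of(query, camera): "region" (420x560 bool, what is visible of it) and "box" ([left, top, width, height] in pixels, round what is visible of it).
The state is a dict: "clock": time; "joints": joint angles; "joint_vel": joint speeds; "joint_efforts": joint torques, N m; "position": TCP position; "ee_rot": TCP orientation; "contact_force": force on the tool from outside, world axes, zero at the start; "wrist_torque": the same for the moment, N m; "gripper_width": finger opening in mm.
Only numpy, scipy, OpenCV 4.12 (cv2) and the standard library are available. Lean on these libraries where they do the work, as an engineer would, in place of code of your own. Each camera call takes 0.05 s, during which the arm holds its last target. There are 200 camera calls.

### The job

The stir bars are stuck in the necks of the flasks on the tilting stand. Tilt the necks down to the stop, tap the side of an outer flask until every bar has slid out onto the tray, then push each bar down past the sprung jaw of a clip of its own in the rack until it snaps fully home, centred across both forks. Finally set the flasks back level and leave the other things on the bench where they stand.

Things in the scene. Friction and masses are not known exactly. Their poses are not given: they have to be found in the camera images.
- rocker (a joint): tilt of the hinged flask carrier, rad: 0 = flasks level (stop, as at the start), 0.28 = necks tilted down to the stop. It stays where it is left (stiff hinge, about 0.35 N m); pressing with some 5 to 10 N moves it
- carriage (a joint): sideways displacement, m, of the flasks on their rubber mounts along the stand's y axis; springs back to 0 (4000 N/m, stops at +-6 mm)
- stand: aluminium flask stand; its hinged carrier holds three clear long-necked flasks side by side, 50 mm apart along y. Origin on the bench under the pivot, z up, x away from the mouths. Pivot 72 mm above the bench, mouths 115 mm ahead of it (-x). Tilted (16 degrees), the bars still stick in the necks by friction; quick sideways taps on an outer flask walk them forward until, near the smooth mouth, they slide out
- tray (a point): centre of the flat steel tray's floor, 6 mm above the bench; axes of the stand. Flat 72 mm along x, 172 mm along y, rims 13 to 15 mm above the bench. Bars that slide out of the flasks run down a smooth 22 degree chute (9 mm high fins between the lanes on its upper half) from the +x side; most come to rest with the rear end still on the foot of the chute, tipped up to 15 degrees
- press_front (a point): top centre of the strap across the three necks (20 mm long, 128 mm wide), 60 mm ahead of the pivot: press it down to tilt the necks down
- press_rear (a point): top centre of the black pad (22 mm long, 100 mm wide) behind the flask bottoms, 73 mm behind the pivot: press it down to bring the flasks back level
- tap_left (a point): outer side of the neck of the flask at the stand's +y side, half-way up it: the place to tap from that side (towards the stand's -y), with quick strokes of 0.1 to 0.3 m/s a few mm into it, several times. The neck is 30 mm thick; the stand's upright posts are at 40 mm farther along +x and 12 mm farther out
- tap_right (a point): the same on the flask at the stand's -y side (tap towards +y)
- rack: grey plate 100x190x8 mm with three fork clips 60 mm apart along its y; origin under its centre. Each fork is 16 mm wide with flared lips (5 mm of lead-in a side, lips end 67 mm above the bench). The clip's sprung hinged jaw has rollers that stand over the top edge of a seated bar: a bar must be pushed down past them with about 5 to 10 N, then they snap over it
- timer: kitchen-style timer, 63x68x36 mm, bystander; origin under its centre
- sample_cup: lidded sample cup, 64 mm across, 73 mm high, bystander; origin under its centre
- dropper: dropper bottle, 36 mm across, 96 mm high, bystander; origin under its centre
- bar_1_mid (a point): loose black octagonal stir bar, 80 mm long, 14 mm across its flats, about 35 g; this point is its centre, its x axis runs along the bar. At the start it lies inside the neck of one flask, wholly inside the mouth (flask at the stand's -y side)
- bar_2_mid (a point): loose black octagonal stir bar, 80 mm long, 14 mm across its flats, about 35 g; this point is its centre, its x axis runs along the bar. At the start it lies inside the neck of one flask, wholly inside the mouth (flask at the stand's middle)
- bar_3_mid (a point): loose black octagonal stir bar, 80 mm long, 14 mm across its flats, about 35 g; this point is its centre, its x axis runs along the bar. At the start it lies inside the neck of one flask, wholly inside the mouth (flask at the stand's +y side)
- clip_1 (a point): fork clip of the rack; this point is the centre of a bar fully home in it, 39 mm above the bench (7 mm above the seat); x along the seated bar, z up. Two forks (8 mm thick, 58 mm apart) carry the bar near its ends; between them 50 mm are free for fingers. The sprung jaw is on the +y side
- clip_2 (a point): fork clip of the rack; this point is the centre of a bar fully home in it, 39 mm above the bench (7 mm above the seat); x along the seated bar, z up. Two forks (8 mm thick, 58 mm apart) carry the bar near its ends; between them 50 mm are free for fingers. The sprung jaw is on the +y side
- clip_3 (a point): fork clip of the rack; this point is the centre of a bar fully home in it, 39 mm above the bench (7 mm above the seat); x along the seated bar, z up. Two forks (8 mm thick, 58 mm apart) carry the bar near its ends; between them 50 mm are free for fingers. The sprung jaw is on the +y side

How it is judged (in metres and radians):
On the way, in this order (a step that is already met when the one before it is completed fails the run):
1. the flasks are tilted down to the stop and stand undisturbed (value of joint rocker above 0.26 rad and value of joint carriage between -0.0004 and 0.0004 m), for 0.2 s.
2. a flask has been tapped on its side (the flasks jolt at least 1 mm sideways) ((value of joint carriage above 0.001 m or value of joint carriage below -0.001 m)).
3. every bar is out of its flask (its centre more than 40 mm ahead of the mouths, or carried away beside the stand) ((x of bar_1_mid in the frame of stand below -0.155 m or y of bar_1_mid in the frame of stand above 0.11 m or y of bar_1_mid in the frame of stand below -0.11 m) and (x of bar_2_mid in the frame of stand below -0.155 m or y of bar_2_mid in the frame of stand above 0.11 m or y of bar_2_mid in the frame of stand below -0.11 m) and (x of bar_3_mid in the frame of stand below -0.155 m or y of bar_3_mid in the frame of stand above 0.11 m or y of bar_3_mid in the frame of stand below -0.11 m)), for 0.2 s.
At the end, for the whole second after the job is handed in: every bar lies home in one of the clips (centre within 10 mm of the clip's centre lengthwise, 4 mm sideways and in height, parallel within 0.1 rad) and the flask carrier is back level (within 0.04 rad) (((x of bar_1_mid in the frame of clip_1 between -0.01 and 0.01 m and y of bar_1_mid in the frame of clip_1 between -0.004 and 0.004 m and z of bar_1_mid in the frame of clip_1 between -0.004 and 0.004 m and angle between the x axis of bar_1_mid and the x axis of clip_1, either way round below 0.1 rad) or (x of bar_1_mid in the frame of clip_2 between -0.01 and 0.01 m and y of bar_1_mid in the frame of clip_2 between -0.004 and 0.004 m and z of bar_1_mid in the frame of clip_2 between -0.004 and 0.004 m and angle between the x axis of bar_1_mid and the x axis of clip_2, either way round below 0.1 rad) or (x of bar_1_mid in the frame of clip_3 between -0.01 and 0.01 m and y of bar_1_mid in the frame of clip_3 between -0.004 and 0.004 m and z of bar_1_mid in the frame of clip_3 between -0.004 and 0.004 m and angle between the x axis of bar_1_mid and the x axis of clip_3, either way round below 0.1 rad)) and ((x of bar_2_mid in the frame of clip_1 between -0.01 and 0.01 m and y of bar_2_mid in the frame of clip_1 between -0.004 and 0.004 m and z of bar_2_mid in the frame of clip_1 between -0.004 and 0.004 m and angle between the x axis of bar_2_mid and the x axis of clip_1, either way round below 0.1 rad) or (x of bar_2_mid in the frame of clip_2 between -0.01 and 0.01 m and y of bar_2_mid in the frame of clip_2 between -0.004 and 0.004 m and z of bar_2_mid in the frame of clip_2 between -0.004 and 0.004 m and angle between the x axis of bar_2_mid and the x axis of clip_2, either way round below 0.1 rad) or (x of bar_2_mid in the frame of clip_3 between -0.01 and 0.01 m and y of bar_2_mid in the frame of clip_3 between -0.004 and 0.004 m and z of bar_2_mid in the frame of clip_3 between -0.004 and 0.004 m and angle between the x axis of bar_2_mid and the x axis of clip_3, either way round below 0.1 rad)) and ((x of bar_3_mid in the frame of clip_1 between -0.01 and 0.01 m and y of bar_3_mid in the frame of clip_1 between -0.004 and 0.004 m and z of bar_3_mid in the frame of clip_1 between -0.004 and 0.004 m and angle between the x axis of bar_3_mid and the x axis of clip_1, either way round below 0.1 rad) or (x of bar_3_mid in the frame of clip_2 between -0.01 and 0.01 m and y of bar_3_mid in the frame of clip_2 between -0.004 and 0.004 m and z of bar_3_mid in the frame of clip_2 between -0.004 and 0.004 m and angle between the x axis of bar_3_mid and the x axis of clip_2, either way round below 0.1 rad) or (x of bar_3_mid in the frame of clip_3 between -0.01 and 0.01 m and y of bar_3_mid in the frame of clip_3 between -0.004 and 0.004 m and z of bar_3_mid in the frame of clip_3 between -0.004 and 0.004 m and angle between the x axis of bar_3_mid and the x axis of clip_3, either way round below 0.1 rad)) and value of joint rocker below 0.04 rad); the robot touches nothing.
It fails at once if a bystander (timer, sample cup or dropper bottle) is pushed more than 4 cm from its place (distance of any of timer, sample_cup, dropper from where it was at the start of the episode above 0.04 m).
Of bar_1, bar_2, bar_3 only 2 to 3 are there at a start; the rules pass over those that are not, and their reading is None.
At some moment in a run one of bar_1, bar_2, bar_3 may be knocked a few centimetres aside while the robot is not near it.
Once in a run the grip may slacken for a moment while it holds something.
It also fails if it takes over 210 s, if anything falls off the work surface, if the arm or the gripper's body presses on something with over 40 N, if the wrist force passes 120 N, or if a joint passes its speed limit or range.

## Working session

There is one attempt and no reset: what is moved stays moved. The work goes in short steps, Python scripts to look and compute and a tool call to move; the robot and the scene stay as the last step left them, time stands still between calls to the robot, and variables do not carry over. Pictures are saved under pics/ and viewed, about 12 in all and at most 16, crops included, and the job is handed in when it is done.

Besides the shell and the picture viewer there is one more tool, called after "Emit:" by a JSON object that holds its "fn" and its "kwargs". servo_tool: Moves the arm, as the interface text tells. Its arguments: {"type":"object","properties":{"turn":{"type":"array","items":{"type":"array","items":{"type":"number"}}},"dp":{"type":"array","items":{"type":"array","items":{"type":"number"}}},"fingers":{"type":"array","items":{"type":"number"}}},"required":["turn","dp","fingers"]}

```bash
mkdir -p pics; ls
cat > h.py <<'E'
import numpy as np, cv2
from bench import *
from scipy.spatial.transform import Rotation as R
def fl(d): return 210/np.tan(np.radians(d["vfov"])/2)
def pose(s):
    T=np.eye(4);T[:3,:3]=R.from_quat(s["ee_rot"]).as_matrix();T[:3,3]=s["position"];return T
def grab(name):
    s=read_state();d=get_image(name)
    d["T"]=pose(s)@np.array(d["mount"]) if name=="wrist" else np.array(d["world_from_camera"])
    d["name"]=name;return d
def ray(d,u,v):
    f=fl(d);x=np.array([u-d["cx"],v-d["cy"]],float)
    if d["name"]=="wrist":
        r=np.hypot(*x);th=r/f;k=np.sin(th)/r if r>0 else 1/f
        c=np.array([x[0]*k,x[1]*k,np.cos(th)])
    else: c=np.array([x[0]/f,x[1]/f,1])
    return d["T"][:3,3],d["T"][:3,:3]@c
def onz(d,u,v,z):
    o,r=ray(d,u,v);return o+r*(z-o[2])/r[2]
def proj(d,P):
    p=np.linalg.inv(d["T"])@np.append(P,1);f=fl(d)
    if d["name"]=="wrist":
        r=np.hypot(p[0],p[1]);th=np.arctan2(r,p[2]);return d["cx"]+f*th*p[0]/r,d["cy"]+f*th*p[1]/r
    return d["cx"]+f*p[0]/p[2],d["cy"]+f*p[1]/p[2]
def save(d,n,crop=None,scale=1):
    im=d["img"][:,:,::-1]
    if crop: x,y,w,h=crop;im=im[y:y+h,x:x+w]
    cv2.imwrite("pics/"+n,cv2.resize(im,None,fx=scale,fy=scale,interpolation=cv2.INTER_CUBIC))
E
python3 - <<'E'
from h import *
s=read_state();print(s)
for n in ("scene","top"):
    d=grab(n);save(d,n+"0.png",None,1.4);print(n,fl(d),d["cx"],d["cy"],d["T"].round(3).tolist())
    for q in ("stand","rack","timer","sample_cup","dropper","tray","bar_1_mid","press_front","clip_1"):
        try:
            for b in search_frame(q,n)[:3]: print(n,q,round(b["score"],2),np.round(b["box"]).tolist())
        except Exception as e: print(q,e)
E
```

```text
pics
{'clock': 0.0, 'joints': array([ 1.56361602e+00,  3.85564605e-01,  6.60767398e-03, -5.25547376e-04,
       -1.19401667e+00, -2.58572729e-01]), 'joint_vel': array([-8.55944547e-04, -6.93318616e-04,  3.33138724e-04,  7.77737558e-05,
       -1.09499501e-03,  1.53975380e-03]), 'joint_efforts': array([-2.49524428e-04, -3.92289662e+01,  1.88400346e+01,  4.18611869e+00,
       -4.58105715e-03, -1.13521079e-05]), 'position': array([163.98469141, 602.48149265, 230.20569785]), 'ee_rot': array([ 9.91171431e-01, -1.32581860e-01, -1.05831198e-04,  1.11066931e-03]), 'contact_force': array([ 0.22295257, -0.82800435,  0.40453052]), 'wrist_torque': array([-0.00466069,  0.03105601,  0.06689455]), 'gripper_width': 84.98432346381554}
scene 462.89333330080194 276.0150269948287 206.49882591633713 [[0.918, -0.305, 0.253, 329.563], [-0.396, -0.691, 0.604, -382.793], [-0.009, -0.655, -0.755, 866.956], [0.0, 0.0, 0.0, 1.0]]
scene stand 0.97 [204.0, 228.0, 180.0, 142.0]
scene rack 0.62 [193.0, 166.0, 61.0, 76.0]
scene rack 0.22 [269.0, 227.0, 109.0, 89.0]
scene timer 0.72 [289.0, 184.0, 29.0, 23.0]
scene 
[... 289 characters left out ...]
431348934327 270.5490491959694 206.89460250865918 [[0.013, -0.983, 0.181, 419.36], [-1.0, -0.015, -0.014, 227.48], [0.016, -0.181, -0.983, 1008.368], [0.0, 0.0, 0.0, 1.0]]
top stand 0.95 [308.0, 138.0, 103.0, 189.0]
top rack 0.78 [147.0, 233.0, 100.0, 53.0]
top timer 0.79 [206.0, 138.0, 37.0, 44.0]
top sample_cup 0.7 [305.0, 90.0, 34.0, 40.0]
top dropper 0.85 [146.0, 160.0, 26.0, 23.0]
top dropper 0.61 [322.0, 140.0, 77.0, 103.0]
top dropper 0.54 [207.0, 142.0, 36.0, 40.0]
top tray 0.82 [308.0, 136.0, 100.0, 185.0]
top tray 0.75 [146.0, 232.0, 102.0, 53.0]
top bar_1_mid 0.38 [317.0, 147.0, 82.0, 96.0]
top press_front 0.91 [320.0, 149.0, 76.0, 93.0]
top clip_1 0.88 [144.0, 235.0, 104.0, 53.0]
```

View pics/top0.png

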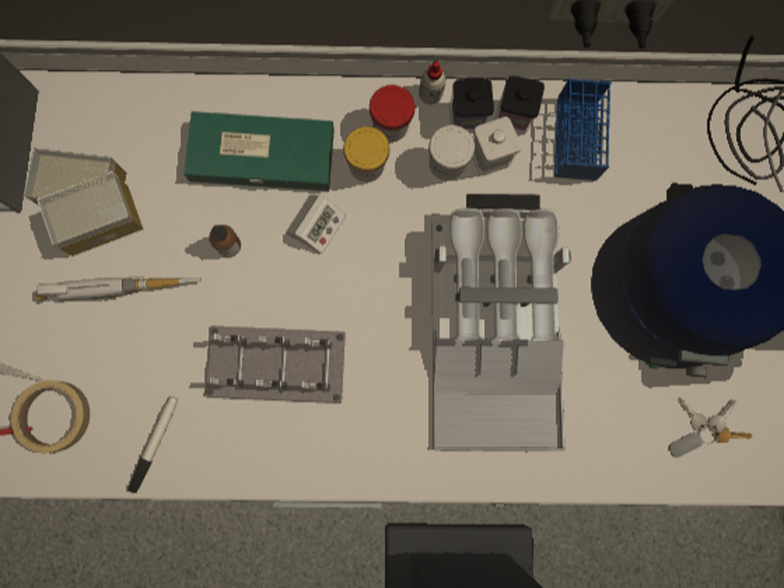

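View pics/scene0.png

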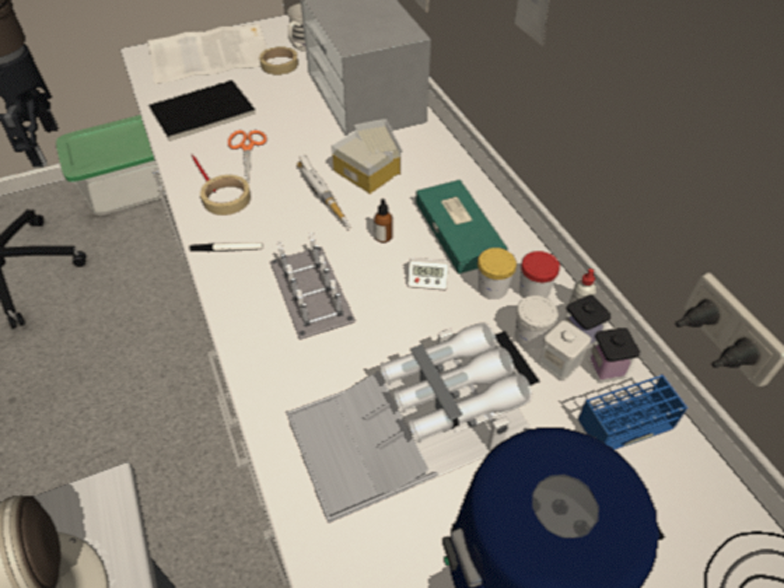

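Run:
```python
from h import *
t=grab("top");sc=grab("scene")
P=lambda u,v,z:onz(t,u/1.4,v/1.4,z).round(1)
for n,u,v,z in [("trayFL",429,449,14),("trayFR",564,450,14),("strapL",460,295,92),("strapR",557,296,92),("padL",467,201,85),("padR",539,202,85),("postL",442,256,80),("postR",563,256,80),("rackTL",210,327,8),("rackTR",345,332,8),("rackBR",341,403,8),("rackBL",205,397,8),("timer",321,223,30),("cup",452,146,73),("drop",224,238,80)]:
    print(n,P(u,v,z))
def tri(a,b):
    o1,r1=ray(t,*a);o2,r2=ray(sc,*b);r1/=np.linalg.norm(r1);r2/=np.linalg.norm(r2)
    A=np.c_[r1,-r2];k=np.linalg.lstsq(A,o2-o1,rcond=None)[0]
    p,q=o1+k[0]*r1,o2+k[1]*r2;return ((p+q)/2).round(1),np.linalg.norm(p-q).round(1)
d=lambda a:np.array(a)/1.4
print(tri(d((508,295)),d((437,383))),tri(d((503,202)),d((518,358))))
```

```text
trayFL [382.  142.3  14. ]
trayFR [382.9 -42.7  14. ]
strapL [582.3 108.3  92. ]
strapR [582.9 -19.1  92. ]
padL [712.7  96.9  85. ]
padR [ 7.13e+02 -7.00e-01  8.50e+01]
postL [637.1 130.5  80. ]
postR [639.7 -32.2  80. ]
rackTL [546.  450.7   8. ]
rackTR [541.7 260.5   8. ]
rackBR [442.6 263.9   8. ]
rackBL [448.4 452.2   8. ]
timer [694.  297.1  30. ]
cup [795.7 115.3  73. ]
drop [657.  422.6  80. ]
(array([583.2,  46. ,  96. ]), np.float64(1.2)) (array([715.8,  46.5,  78.9]), np.float64(3.3))
```

Emit:
{"fn": "servo_tool", "kwargs": {"turn": [[0,0,0.053],[0,0,0.053],[0,0,0.053],[0,0,0.053],[0,0,0.053]], "dp": [[0.045,-0.042,0.01],[0.045,-0.042,0.01],[0.045,-0.042,0.01],[0.045,-0.042,0.01],[0.045,-0.042,0.01]], "fingers": [0,0,0,0,0]}}

```text
clock: 1.72
position: [388.8, 391.9, 280.7]
ee_rot: [1.0, 0.008, 0.001, 0.001]
contact_force: [1.3, 0.5, 0.1]
gripper_width: -0.4
```

Run:
```python
from h import *
d=grab("wrist");save(d,"w1.png",None,1.4);print(fl(d),d["cx"],d["cy"],np.array(d["mount"]).round(2).tolist())
for X in [(494.7,356.8,8),(494,416.8,39),(494,297,39)]: print(X,np.array(proj(d,X))*1.4)
```

```text
325.19226210127806 282.8324928548363 203.2651051496457 [[-0.0, -0.96, -0.29, 74.73], [1.0, -0.0, -0.0, -0.11], [0.0, -0.29, 0.96, -142.38], [0.0, 0.0, 0.0, 1.0]]
(494.7, 356.8, 8) [437.29690206 115.94010343]
(494, 416.8, 39) [368.22099056 112.68353238]
(494, 297, 39) [510.63643042 118.24013053]
```

View pics/w1.png

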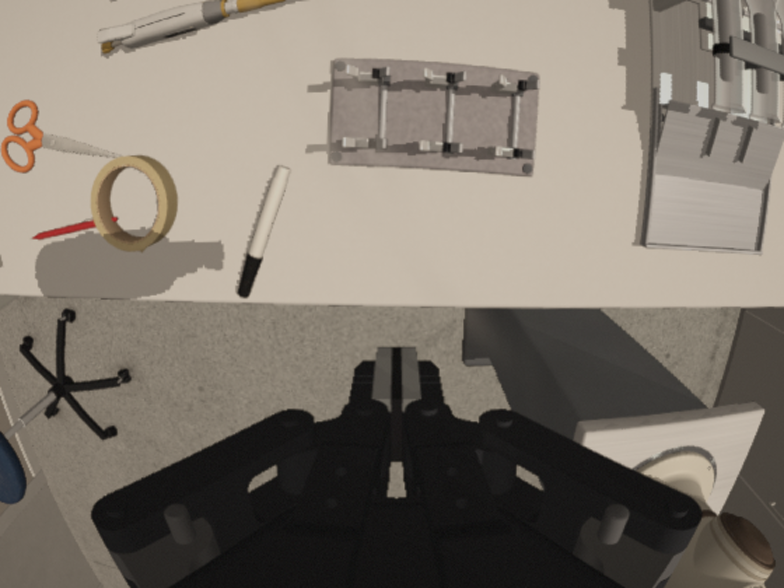

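Emit:
{"fn": "servo_tool", "kwargs": {"turn": [[0,0,0],[0,0,0],[0,0,0],[0,0,0],[0,0,0]], "dp": [[0.025,-0.045,-0.012],[0.025,-0.045,-0.012],[0.025,-0.045,-0.012],[0.025,-0.045,-0.012],[0.025,-0.045,-0.012]], "fingers": [0,0,0,0,0]}}

```text
clock: 2.4
position: [522.2, 157.6, 223.6]
ee_rot: [1.0, 0.007, 0.005, -0.002]
contact_force: [0.7, 0.5, 0.2]
gripper_width: 0.2
```

Emit:
{"fn": "servo_tool", "kwargs": {"turn": [[0,0,0],[0,0,0],[0,0,0],[0,0,0],[0,0,0]], "dp": [[0.025,-0.044,-0.03],[0.025,-0.044,-0.03],[0.015,-0.033,-0.025],[0,0,-0.01],[0,0,0]], "fingers": [0,0,0,0,0]}}

```text
clock: 3.02
position: [590.2, 29.9, 125.6]
ee_rot: [1.0, 0.005, 0.005, -0.002]
contact_force: [0.1, -0.5, 0.3]
gripper_width: -0.0
```

Emit:
{"fn": "servo_tool", "kwargs": {"turn": [[0,0,0],[0,0,0],[0,0,0],[0,0,0],[0,0,0]], "dp": [[-0.008,0.014,-0.01],[0,0.002,-0.01],[0,0,-0.005],[0,0,-0.003],[0,0,-0.003]], "fingers": [0,0,0,0,0]}}

```text
clock: 3.65
position: [580.0, 49.9, 98.3]
ee_rot: [1.0, 0.008, 0.006, -0.001]
contact_force: [-4.7, -0.9, 8.1]
gripper_width: -0.1
```

Emit:
{"fn": "servo_tool", "kwargs": {"turn": [[0,0,0],[0,0,0],[0,0,0],[0,0,0],[0,0,0]], "dp": [[0,0,-0.004],[0,0,-0.004],[0,0,-0.004],[0,0,-0.004],[0,0,-0.002]], "fingers": [0,0,0,0,0]}}

```text
clock: 4.28
position: [575.8, 49.7, 86.9]
ee_rot: [1.0, 0.01, 0.003, 0.001]
contact_force: [-4.8, -0.1, 12.3]
gripper_width: 0.1
```

Emit:
{"fn": "servo_tool", "kwargs": {"turn": [[0,0,0],[0,0,0],[0,0,0],[0,0,0],[0,0,0]], "dp": [[0,0,-0.004],[0,0,-0.004],[0,0,-0.004],[0,0,-0.004],[0,0,-0.003]], "fingers": [0,0,0,0,0]}}

```text
clock: 4.9
position: [575.9, 49.7, 86.7]
ee_rot: [1.0, 0.015, 0.006, 0.003]
contact_force: [-5.9, -0.4, 11.7]
gripper_width: 0.2
```

Emit:
{"fn": "servo_tool", "kwargs": {"turn": [[0,0,0],[0,0,0],[0,0,0],[0,0,0],[0,0,0]], "dp": [[0.003,0,-0.008],[0.002,0,-0.008],[0,0,-0.008],[0,0,-0.008],[0,0,-0.008]], "fingers": [0,0,0,0,0]}}

```text
clock: 5.52
position: [576.1, 49.2, 85.8]
ee_rot: [1.0, 0.023, 0.006, 0.009]
contact_force: [-17.5, 1.5, 39.8]
gripper_width: -0.3
```

Emit:
{"fn": "servo_tool", "kwargs": {"turn": [[0,0,0],[0,0,0],[0,0,0],[0,0,0],[0,0,0]], "dp": [[0,0,0.01],[0,0,0.02],[0,0,0.04],[0,0,0.05],[0,0,0.05]], "fingers": [0,0,0,0,0]}}

```text
clock: 6.15
position: [574.4, 50.2, 259.9]
ee_rot: [1.0, 0.024, 0.005, 0.009]
contact_force: [0.5, 0.4, -0.3]
gripper_width: -0.5
```

Run:
```python
from h import *
s=read_state();print(s["clock"],s["position"],s["ee_rot"])
w=grab("wrist");t=grab("top");sc=grab("scene")
a=cv2.resize(w["img"],None,fx=1.4,fy=1.4)[:, :]
b=cv2.resize(sc["img"][215:385,190:400],None,fx=2.4,fy=2.4)
cv2.imwrite("pics/a2.png",a[:,:,::-1]);cv2.imwrite("pics/b2.png",b[:,:,::-1])
```

```text
6.15 [574.35378276  50.16024042 259.91336275] [0.99965658 0.02419093 0.00462801 0.00895002]
```

View pics/a2.png

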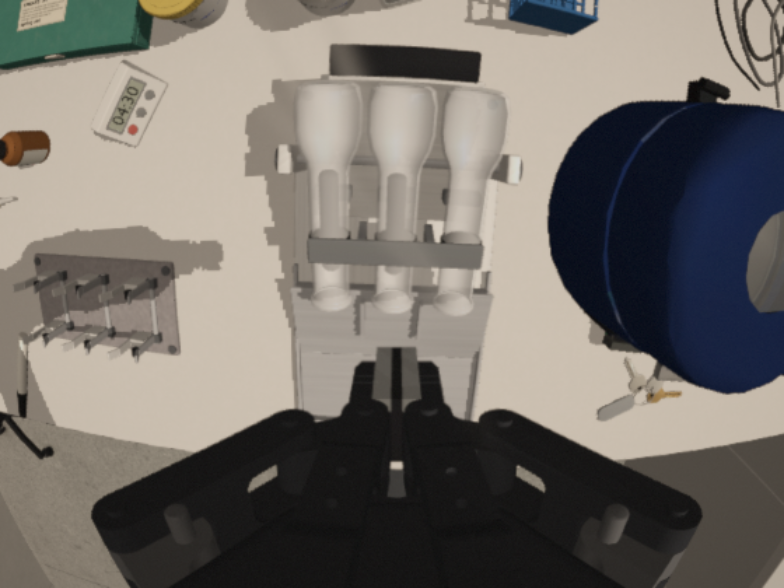

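Run:
```python
from h import *
w=grab("wrist");t=grab("top")
for d in (w,t):
    print(d["name"])
    for th in (0,0.2,0.28):
        c,s=np.cos(th),np.sin(th); o=[]
        for x,z in ((-60,26),(73,7)): 
            for dx in (-10,10): o+= [np.round(proj(d,(642.5+(x+dx)*c+z*s*(1 if True else 1)*-1*-1*0+ (z*-s),46.5,72+z*c+(x+dx)*s)),1).tolist()]
        print(th,o)
    g=d["img"].mean(2)
    u=int(proj(d,(715,46,90))[0])
    v=int(proj(d,(715,46,90))[1]);print("padcol",u,[(r,int(g[r,u])) for r in range(v-16,v+16)])
    u,v=map(int,proj(d,(578,46,82)));print("strapcol",u,[(r,int(g[r,u+12])) for r in range(v-22,v+22)])
```

```text
wrist
0 [[284.7, 190.4], [285.7, 170.2], [290.8, 55.7], [291.8, 36.6]]
0.2 [[284.2, 190.6], [285.3, 172.5], [291.2, 56.2], [292.4, 35.8]]
0.28 [[284.1, 189.9], [285.1, 172.7], [291.3, 57.1], [292.5, 36.5]]
padcol 292 [(28, 187), (29, 187), (30, 187), (31, 187), (32, 188), (33, 188), (34, 187), (35, 184), (36, 152), (37, 65), (38, 30), (39, 32), (40, 31), (41, 32), (42, 31), (43, 32), (44, 33), (45, 31), (46, 30), (47, 31), (48, 31), (49, 32), (50, 32), (51, 32), (52, 31), (53, 31), (54, 30), (55, 29), (56, 30), (57, 26), (58, 48), (59, 126)]
strapcol 285 [(159, 157), (160, 160), (161, 160), (162, 161), (163, 160), (164, 159), (165, 160), (166, 158), (167, 156), (168, 154), (169, 145), (170, 127), (171, 116), (172, 111), (173, 103), (174, 88), (175, 93), (176, 113), (177, 120), (178, 119), (179, 119), (180, 118), (181, 119), (182, 120), (183, 119), (184, 119), (185, 119), (186, 119), (187, 119), (188, 118), (189, 119), (190, 118), (191, 118), (192, 119), (193, 125), (194, 136), (195, 138), (196, 137), (197, 137), (198, 137), (199, 137), (200, 137), (201, 137), (202, 136)]
top
0 [[363.
[... 423 characters left out ...]
 (144, 146), (145, 146), (146, 148), (147, 149), (148, 151), (149, 153), (150, 154), (151, 155), (152, 156), (153, 157), (154, 158), (155, 160), (156, 162), (157, 161)]
strapcol 361 [(192, 150), (193, 148), (194, 146), (195, 144), (196, 143), (197, 140), (198, 138), (199, 137), (200, 135), (201, 134), (202, 132), (203, 128), (204, 125), (205, 124), (206, 119), (207, 116), (208, 113), (209, 108), (210, 103), (211, 96), (212, 89), (213, 87), (214, 91), (215, 93), (216, 92), (217, 92), (218, 92), (219, 91), (220, 94), (221, 165), (222, 194), (223, 194), (224, 195), (225, 195), (226, 195), (227, 196), (228, 195), (229, 196), (230, 197), (231, 196), (232, 196), (233, 197), (234, 197), (235, 196)]
```

View pics/b2.png

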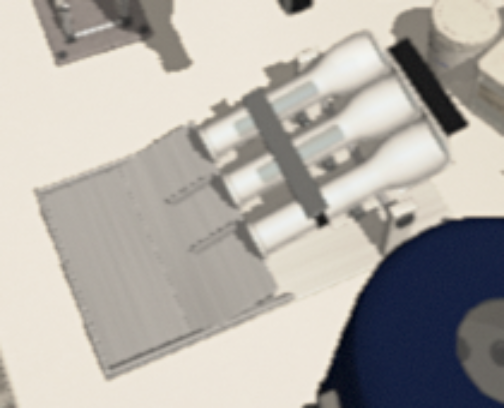

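Run:
```python
from h import *
w=grab("wrist");g=w["img"].mean(2)
r=46
row=g[r,200:380];d=np.where(row<60)[0]+200;print(d.min(),d.max())
for z in (79,90,95,99,103):
    a=onz(w,d.min()-.5,r,z);b=onz(w,d.max()+.5,r,z);print(z,a.round(1),b.round(1),np.linalg.norm(a-b).round(1))
r=183;row=g[r,200:380];print(row[0:180:1].astype(int).tolist())
```

```text
258 342
79 [709.6  78.6  79. ] [715.3  -4.6  79. ] 83.3
90 [707.5  77.8  90. ] [713.   -2.5  90. ] 80.5
95 [706.5  77.5  95. ] [711.9  -1.5  95. ] 79.2
99 [705.8  77.2  99. ] [711.1  -0.8  99. ] 78.1
103 [705.   76.9 103. ] [710.2  -0.  103. ] 77.1
[131, 129, 129, 129, 129, 129, 129, 128, 129, 124, 122, 128, 130, 131, 132, 131, 129, 131, 130, 113, 92, 105, 107, 107, 107, 107, 107, 108, 107, 107, 107, 108, 108, 109, 108, 107, 107, 106, 108, 108, 107, 107, 107, 107, 108, 108, 108, 107, 106, 107, 107, 107, 107, 108, 107, 107, 107, 108, 108, 108, 107, 108, 108, 108, 108, 107, 108, 107, 108, 108, 109, 109, 109, 110, 111, 111, 111, 112, 112, 113, 113, 114, 115, 116, 116, 117, 118, 119, 119, 119, 119, 119, 119, 119, 119, 120, 119, 120, 120, 119, 120, 120, 119, 118, 117, 117, 115, 115, 114, 112, 114, 111, 111, 110, 109, 109, 110, 108, 109, 108, 108, 109, 108, 108, 108, 108, 107, 108, 108, 108, 109, 108, 109, 108, 108, 109, 109, 110, 109, 109, 108, 109, 108, 109, 116, 151, 188, 201, 202, 201, 197, 191, 189, 190, 190, 191, 190, 190, 190, 190, 190, 190, 190, 191, 191, 190, 190, 190, 190, 190, 190, 190, 190, 191, 190, 190, 190, 190, 190, 190]
```

Emit:
{"fn": "servo_tool", "kwargs": {"turn": [[0.009,0.0045,-0.024],[0.009,0.0045,-0.024],[0,0,0],[0,0,0],[0,0,0]], "dp": [[0.008,0.045,-0.03],[0.008,0.045,-0.03],[0.005,0.012,-0.05],[0.003,0.0,-0.05],[0,0.0,-0.045]], "fingers": [0,0,0,0,0]}}

```text
clock: 7.08
position: [597.1, 154.5, 42.9]
ee_rot: [1.0, -0.001, -0.002, 0.001]
contact_force: [1.2, -0.0, -0.2]
gripper_width: 0.1
```

Emit:
{"fn": "servo_tool", "kwargs": {"turn": [[0,0,0],[0,0,0],[0,0,0],[0,0,0],[0,0,0]], "dp": [[0.002,-0.016,0],[0,-0.006,0],[0,-0.004,0],[0,-0.003,0],[0,0,0]], "fingers": [0,0,0,0,0]}}

```text
clock: 7.7
position: [603.6, 134.0, 45.3]
ee_rot: [1.0, 0.003, 0.004, -0.004]
contact_force: [-0.3, 1.4, 0.7]
gripper_width: -0.0
```

Emit:
{"fn": "servo_tool", "kwargs": {"turn": [[0,0,0],[0,0,0],[0,0,0],[0,0,0],[0,0,0]], "dp": [[-0.002,-0.018,0],[0,0.012,0],[0,-0.02,0],[0,0.012,0],[0,-0.02,0]], "fingers": [0,0,0,0,0]}}

```text
clock: 8.32
position: [606.7, 119.8, 50.0]
ee_rot: [1.0, 0.004, 0.015, -0.019]
contact_force: [-20.3, 77.5, 6.1]
gripper_width: -0.3
```

Emit:
{"fn": "servo_tool", "kwargs": {"turn": [[0.019,0.01,-0.004],[0.019,0.02,-0.004],[0,0,0],[0,0,0],[0,0,0]], "dp": [[-0.003,0.014,-0.002],[-0.003,0,-0.002],[0,-0.012,0],[0,0.012,0],[0,0,0]], "fingers": [0,0,0,0,0]}}

```text
clock: 8.95
position: [601.7, 135.5, 48.4]
ee_rot: [0.999, -0.0, 0.001, -0.041]
contact_force: [-0.9, -0.2, -0.1]
gripper_width: 0.2
```

Run:
```python
from h import *
s=read_state();print(s["position"],s["ee_rot"])
sc=grab("scene")
save(sc,"b3.png",(190,215,210,170),2.4)
for b in search_frame("bar_1_mid","scene")[:4]: print(b)
```

```text
[601.65796409 135.49449607  48.44117936] [ 9.99157242e-01 -8.06247016e-05  9.83910556e-04 -4.10345129e-02]
{'box': [193.0, 167.3, 63.5, 76.2], 'score': 0.23}
```

View pics/b3.png

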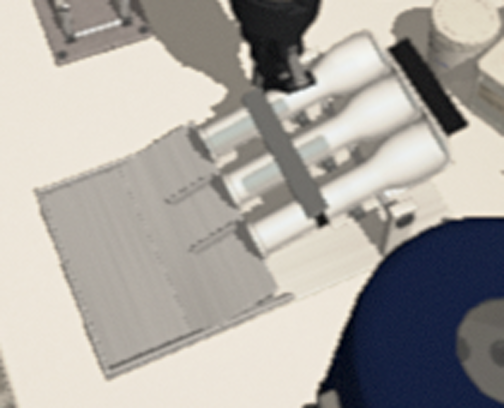

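Emit:
{"fn": "servo_tool", "kwargs": {"turn": [[-0.04,0,0],[-0.04,0,0],[0,0,0],[0,0,0],[0,0,0]], "dp": [[0,0,-0.002],[0,-0.016,0],[0,0.013,0],[0,-0.016,0],[0,0.014,0]], "fingers": [0,0,0,0,0]}}

```text
clock: 9.68
position: [603.9, 134.0, 48.7]
ee_rot: [1.0, -0.001, 0.005, -0.005]
contact_force: [-0.1, -0.5, -0.4]
gripper_width: -0.1
```

Emit:
{"fn": "servo_tool", "kwargs": {"turn": [[0,0,0],[0,0,0],[0,0,0],[0,0,0],[0,0,0]], "dp": [[0,-0.016,0],[0,0.014,0],[0,-0.016,0],[0,0.014,0],[0,0,0]], "fingers": [0,0,0,0,0]}}

```text
clock: 10.3
position: [605.4, 133.7, 48.6]
ee_rot: [1.0, 0.0, 0.007, -0.007]
contact_force: [0.0, -0.2, 0.4]
gripper_width: 0.2
```

Run:
```python
from h import *
s=read_state();print(s["position"],s["ee_rot"])
sc=grab("scene");o=cv2.imread("pics/b3.png")
save(sc,"b4.png",(190,215,210,170),2.4)
n=cv2.imread("pics/b4.png");df=np.abs(n.astype(int)-o).sum(2)[60:260,100:340]
print(df.max(),(df>60).sum(), np.argwhere(df>60)[::60].tolist())
```

```text
[605.44975008 133.70726343  48.6174698 ] [ 9.99949721e-01  4.23556928e-06  6.77525873e-03 -7.39264685e-03]
616 6489 [[0, 75], [1, 142], [2, 157], [3, 189], [4, 191], [5, 191], [6, 183], [7, 155], [8, 151], [9, 145], [10, 145], [11, 151], [12, 153], [13, 161], [14, 160], [15, 153], [16, 149], [17, 154], [18, 157], [19, 166], [20, 196], [21, 212], [23, 122], [24, 165], [25, 177], [26, 179], [27, 183], [28, 198], [30, 172], [31, 196], [34, 182], [39, 182], [42, 179], [45, 131], [48, 171], [51, 178], [54, 182], [58, 153], [61, 152], [64, 139], [66, 142], [68, 135], [70, 120], [71, 137], [73, 116], [74, 137], [75, 219], [77, 111], [78, 121], [79, 130], [80, 210], [81, 216], [82, 219], [83, 221], [84, 225], [86, 106], [87, 111], [88, 117], [89, 198], [90, 211], [92, 110], [93, 218], [96, 208], [100, 176], [104, 171], [107, 165], [109, 178], [111, 165], [112, 182], [114, 148], [115, 158], [116, 167], [117, 176], [119, 9], [120, 152], [121, 167], [123, 144], [125, 0], [126, 157], [129, 3], [132, 6], [140, 4], [156, 82], [160, 74], [162, 87], [164, 93], [166, 90], [168, 76], [170, 58], [171, 78], [173, 54], [174, 71], [176, 48], [177, 67], [178, 81], [180, 48], [181, 69], [183, 50], [184, 69], [186, 44], [187, 62], [189, 38], [190, 55], [192, 33], [193, 53], [195, 32], [196, 49], [198, 28], [199, 46]]
```

View pics/b4.png

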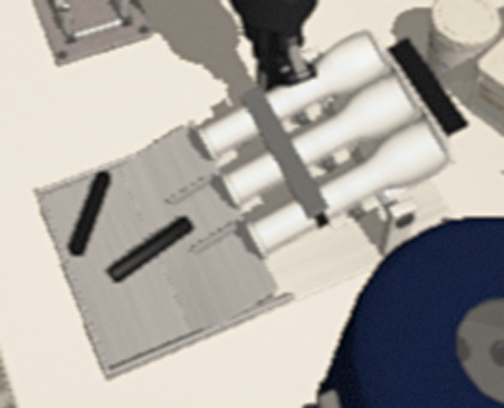

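Emit:
{"fn": "servo_tool", "kwargs": {"turn": [[-0.007,0.007,0],[-0.007,0.007,0],[0,0,0],[0,0,0],[0,0,0]], "dp": [[0,0.015,0.01],[0,0,0.06],[0,0,0.05],[0.03,-0.03,0],[0.05,-0.04,0]], "fingers": [0,0,0,0,0]}}

```text
clock: 10.98
position: [682.9, 79.8, 174.9]
ee_rot: [1.0, 0.002, -0.001, 0.002]
contact_force: [1.4, 0.9, 0.7]
gripper_width: -0.2
```

Emit:
{"fn": "servo_tool", "kwargs": {"turn": [[0,0,0],[0,0,0],[0,0,0],[0,0,0],[0,0,0]], "dp": [[0.026,-0.03,-0.01],[0,0,-0.02],[0,0,0],[0,0,0],[0,0,0]], "fingers": [0,0,0,0,0]}}

```text
clock: 11.6
position: [713.1, 46.0, 147.5]
ee_rot: [1.0, -0.0, 0.0, 0.004]
contact_force: [-1.0, -0.6, -0.6]
gripper_width: -0.1
```

Emit:
{"fn": "servo_tool", "kwargs": {"turn": [[0,0,0],[0,0,0],[0,0,0],[0,0,0],[0,0,0]], "dp": [[0,0,-0.03],[0,0,-0.012],[0.001,0,-0.006],[0.001,0,-0.006],[0.001,0,-0.006]], "fingers": [0,0,0,0,0]}}

```text
clock: 12.22
position: [719.0, 47.7, 94.1]
ee_rot: [1.0, 0.002, 0.006, 0.004]
contact_force: [-2.0, -0.1, 4.1]
gripper_width: 0.2
```

Emit:
{"fn": "servo_tool", "kwargs": {"turn": [[0,0,0],[0,0,0],[0,0,0],[0,0,0],[0,0,0]], "dp": [[0.001,0,-0.005],[0,0,-0.005],[0,0,-0.005],[0,0,-0.005],[0,0,-0.005]], "fingers": [0,0,0,0,0]}}

```text
clock: 12.85
position: [721.7, 47.7, 80.8]
ee_rot: [1.0, 0.004, 0.009, 0.005]
contact_force: [-9.0, 1.2, 21.8]
gripper_width: -0.2
```

Emit:
{"fn": "servo_tool", "kwargs": {"turn": [[0,0,0],[0,0,0],[0,0,0],[0,0,0],[0,0,0]], "dp": [[-0.004,0,-0.006],[-0.003,0,-0.006],[0,0,-0.006],[0,0,-0.006],[0,0,-0.006]], "fingers": [0,0,0,0,0]}}

```text
clock: 13.48
position: [721.7, 47.8, 80.8]
ee_rot: [1.0, 0.008, 0.022, 0.007]
contact_force: [-11.5, 0.2, 24.5]
gripper_width: -0.1
```

Emit:
{"fn": "servo_tool", "kwargs": {"turn": [[-0.01,0.016,-0.008],[0,0,0],[0,0,0],[0,0,0],[0,0,0]], "dp": [[0,0,0.02],[0,0,0.055],[-0.04,0,0.055],[-0.06,0,0.04],[-0.06,0,0]], "fingers": [0,0,0,0,0]}}

```text
clock: 14.1
position: [569.0, 49.0, 240.0]
ee_rot: [1.0, 0.003, 0.012, 0.011]
contact_force: [0.3, 0.4, -0.1]
gripper_width: -0.1
```

Emit:
{"fn": "servo_tool", "kwargs": {"turn": [[0,0,0],[0,0,0],[0,0,0],[0,0,0],[0,0,0]], "dp": [[-0.06,0,0],[-0.06,0,0],[-0.06,0,0],[0,0,0],[0,0,0]], "fingers": [0.03,0.03,0.03,0.03,0.03]}}

```text
clock: 14.72
position: [379.3, 48.4, 236.0]
ee_rot: [1.0, 0.003, 0.011, 0.009]
contact_force: [0.3, -0.5, 1.0]
gripper_width: 30.0
```

```bash
cat > bars.py <<'E'
from h import *
def find(d,z=13):
    g=d["img"].max(2)
    # mask to tray area
    c=[proj(d,(x,y,10)) for x,y in ((382,140),(382,-44),(500,-44),(500,140))]
    m=np.zeros(g.shape,np.uint8);cv2.fillPoly(m,[np.int32(c)],255)
    b=((g<75)&(m>0)).astype(np.uint8)
    b=cv2.morphologyEx(b,cv2.MORPH_OPEN,np.ones((3,3)))
    n,l,s,ce=cv2.connectedComponentsWithStats(b)
    for i in range(1,n):
        if s[i,4]<60: continue
        v,u=np.where(l==i)
        W=np.array([onz(d,a,b_,z)[:2] for a,b_ in zip(u,v)],np.float32)
        r=cv2.minAreaRect(W)
        q=W-W.mean(0);e,V=np.linalg.eigh(q.T@q)
        ax=V[:,1]*np.sign(V[0,1]);print(d["name"],"px",ce[i].round(),"area",s[i,4],"ctr",np.round(r[0],1),"size",np.round(sorted(r[1]),1),"yaw",round(float(np.arctan2(ax[1],ax[0])),3))
E
python3 - <<'E'
from bars import *
s=read_state();print(s["clock"],s["position"],s["ee_rot"])
w=grab("wrist");t=grab("top");sc=grab("scene")
save(w,"w5.png",None,1.4)
for d in (w,t,sc): find(d)
E
```

```text
14.725 [379.28574829  48.42882771 236.00733988] [0.99989694 0.00298254 0.01052818 0.00929398]
wrist px [285. 126.] area 467 ctr [428.5  40.7] size [12.3 73.7] yaw 0.332
wrist px [232. 139.] area 689 ctr [419.4  98.1] size [14.3 78.7] yaw 0.854
top px [360. 298.] area 328 ctr [425.5  39.4] size [15.1 80.2] yaw 0.26
top px [330. 302.] area 304 ctr [418.5  96.1] size [14.  80.9] yaw 0.905
top px [394. 316.] area 230 ctr [396.6 -22.5] size [26.4 39.6] yaw -1.192
scene px [227. 304.] area 216 ctr [418.1  98.4] size [13.  79.9] yaw 0.905
scene px [239. 325.] area 263 ctr [425.3  42.5] size [14.8 78.9] yaw 0.279
```

View pics/w5.png

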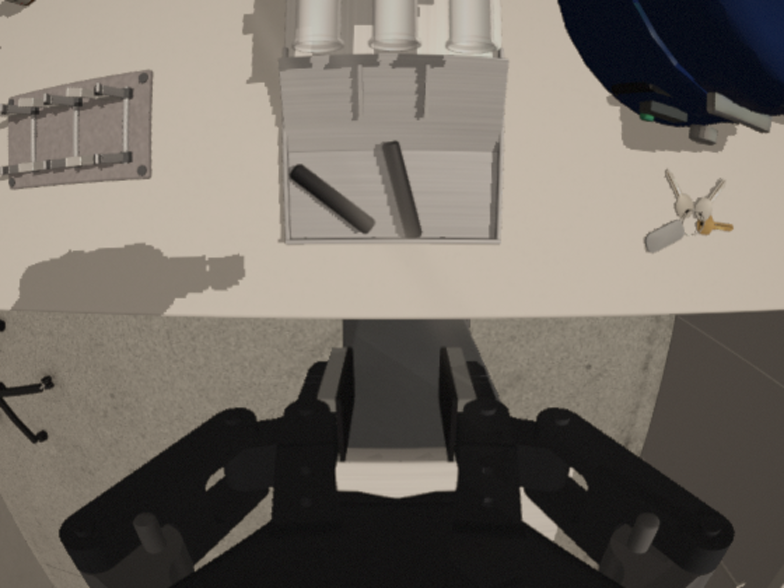

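Emit:
{"fn": "servo_tool", "kwargs": {"turn": [[0.019,0.021,0.178],[0,0,0.178],[0,0,0.178],[0,0,0.178],[0,0,0.17]], "dp": [[0.013,0.016,-0.03],[0.013,0.016,-0.03],[0.013,0.016,-0.03],[0,0,-0.03],[0,0,-0.02]], "fingers": [0.042,0.042,0.042,0.042,0.042]}}

```text
clock: 15.5
position: [427.2, 99.6, 90.8]
ee_rot: [0.898, 0.44, 0.001, -0.003]
contact_force: [0.1, -0.3, 0.9]
gripper_width: 42.1
```

Run:
```python
from bars import *
s=read_state();print(s["clock"],s["position"],s["joints"].round(2))
print(R.from_matrix(R.from_quat(s["ee_rot"]).as_matrix()@R.from_quat([1,0,0,0]).inv().as_matrix()).as_rotvec().round(3))
for n in ("scene","top"):find(grab(n))
```

```text
15.5 [427.17193077  99.55028008  90.75532715] [ 0.6   0.24 -0.62 -0.01 -0.71  1.89]
[ 0.006 -0.002  0.911]
scene px [227. 303.] area 220 ctr [418.7  99.1] size [13.  81.7] yaw 0.91
scene px [239. 325.] area 261 ctr [425.3  42.4] size [14.5 78.9] yaw 0.279
top px [369. 292.] area 1375 ctr [438.5  12.6] size [ 94.4 113.4] yaw -0.132
top px [340. 275.] area 230 ctr [465.4  72.5] size [28.4 64. ] yaw -0.81
```

Emit:
{"fn": "servo_tool", "kwargs": {"turn": [[-0.006,0,-0.015],[0,0,0],[0,0,0],[0,0,0],[0,0,0]], "dp": [[-0.0085,-0.0015,-0.02],[0,0,-0.025],[0,0,-0.02],[0,0,-0.009],[0,0,0]], "fingers": [0.042,0.042,0.042,0.042,0.042]}}

```text
clock: 16.23
position: [423.6, 99.5, 16.4]
ee_rot: [0.906, 0.423, 0.001, 0.0]
contact_force: [1.3, 0.8, -0.1]
gripper_width: 42.2
```

Emit:
{"fn": "servo_tool", "kwargs": {"turn": [[0,0,0.015],[0,0,0],[0,0,0],[0,0,0],[0,0,0]], "dp": [[-0.005,-0.0015,-0.004],[0,0,-0.003],[0,0,0],[0,0,0],[0,0,0]], "fingers": [0.042,0.042,0.0,0.0,0.0]}}

```text
clock: 16.85
position: [419.9, 98.8, 11.2]
ee_rot: [0.903, 0.43, 0.004, -0.0]
contact_force: [0.3, 0.3, -0.8]
gripper_width: 10.0
```

Emit:
{"fn": "servo_tool", "kwargs": {"turn": [[0,0,0],[0,0,0],[0,0,0],[0,0,0],[0,0,0]], "dp": [[0,0,0],[0,0,0],[0,0,0],[0,0,0],[0,0,0]], "fingers": [0.0,0.0,0.0,0.0,0.0]}}

```text
clock: 17.48
position: [419.9, 98.9, 11.1]
ee_rot: [0.903, 0.429, 0.004, -0.0]
contact_force: [0.3, 0.4, -0.4]
gripper_width: 10.1
```

Emit:
{"fn": "servo_tool", "kwargs": {"turn": [[0,0,0],[0,0,0],[0,0,0],[0,0,0],[0,0,0]], "dp": [[0,0,0],[-0.001,0,-0.004],[0,0,-0.003],[0,0,0],[0,0,0]], "fingers": [0.03,0.03,0.03,0.03,0.03]}}

```text
clock: 18.1
position: [419.1, 99.1, 5.7]
ee_rot: [0.903, 0.43, 0.004, 0.0]
contact_force: [0.5, 0.6, 0.2]
gripper_width: 30.1
```

Emit:
{"fn": "servo_tool", "kwargs": {"turn": [[0,0,0],[0,0,0],[0,0,0],[0,0,0],[0,0,0]], "dp": [[0,0,0],[0,0,0],[0,0,0],[0,0,0],[0,0,0]], "fingers": [0.0,0.0,0.0,0.0,0.0]}}

```text
clock: 18.73
position: [420.0, 99.7, 6.6]
ee_rot: [0.902, 0.431, 0.004, 0.0]
contact_force: [0.1, -0.4, 4.9]
gripper_width: 11.1
```

Emit:
{"fn": "servo_tool", "kwargs": {"turn": [[0,0,0],[0,0,0],[0,0,0],[0,0,-0.15],[0,0,-0.15]], "dp": [[0,0,0.02],[0,0,0.035],[0,0,0.05],[0.01,0.0,0.055],[0.01,0.0,0.04]], "fingers": [0.0,0.0,0.0,0.0,0.0]}}

```text
clock: 19.35
position: [435.3, 96.9, 206.7]
ee_rot: [0.958, 0.286, -0.003, 0.0]
contact_force: [0.8, 0.1, -1.1]
gripper_width: 10.9
```

Emit:
{"fn": "servo_tool", "kwargs": {"turn": [[0,0,-0.15],[0,0,-0.15],[0,0,-0.15],[0,0,-0.155],[0,0,0]], "dp": [[0.0,0.05,0],[0.0,0.05,0],[0.0,0.05,0],[0,0.05,0.0],[0,0,0]], "fingers": [0.0,0.0,0.0,0.0,0.0]}}

```text
clock: 19.98
position: [436.0, 302.8, 207.3]
ee_rot: [1.0, -0.026, -0.0, -0.001]
contact_force: [-0.9, -0.1, -0.7]
gripper_width: 10.8
```

Run:
```python
from bars import *
s=read_state();print(s["clock"],s["position"],s["joints"].round(2),s["gripper_width"])
print(R.from_matrix(R.from_quat(s["ee_rot"]).as_matrix()@R.from_quat([1,0,0,0]).inv().as_matrix()).as_rotvec().round(3))
w=grab("wrist");save(w,"w6.png",None,1.4)
```

```text
19.975 [435.99943582 302.76969031 207.31991168] [ 0.91  0.24 -0.26 -0.   -1.07  0.61] 10.819889633565596
[ 0.002  0.001 -0.051]
```

View pics/w6.png

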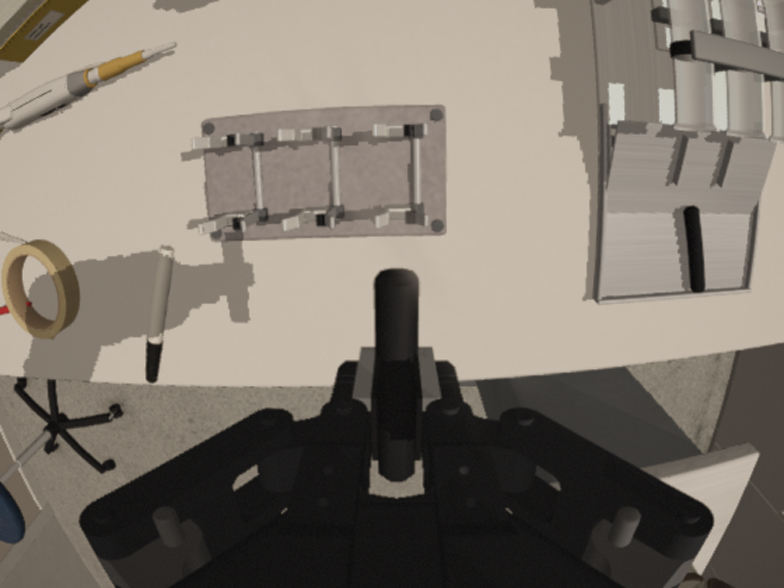

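Run:
```python
from bars import *
w=grab("wrist")
# plate corners from display
C=[onz(w,u/1.4,v/1.4,8)[:2].round(1) for u,v in ((203,125),(445,105),(445,236),(213,240))]
print(C,np.mean(C,0))
c=np.array([494.7,356.8]);a=-0.025;ux=np.array([np.cos(a),np.sin(a)]);uy=np.array([-np.sin(a),np.cos(a)])
for k in (-60,0,60):
    for s in (-29,29):
        p=c+uy*k+ux*s
        print(k,s,p.round(1),[np.round(np.array(proj(w,(*p,z)))*1.4).tolist() for z in (8,39,67)])
save(w,"w7.png",(135,65,190,115),4.2)
```

```text
[array([543. , 447.2]), array([541.3, 260.1]), array([441.8, 263.9]), array([450.2, 449.1])] [494.075 355.075]
-60 -29 [464.2 297.5] [[400.0, 209.0], [400.0, 215.0], [400.0, 222.0]]
-60 29 [522.2 296.1] [[398.0, 132.0], [398.0, 131.0], [398.0, 129.0]]
0 -29 [465.7 357.5] [[321.0, 212.0], [314.0, 218.0], [306.0, 225.0]]
0 29 [523.7 356.1] [[317.0, 136.0], [309.0, 135.0], [301.0, 134.0]]
60 -29 [467.2 417.5] [[246.0, 216.0], [233.0, 223.0], [219.0, 230.0]]
60 29 [525.2 416.1] [[241.0, 142.0], [227.0, 142.0], [212.0, 142.0]]
```

View pics/w7.png

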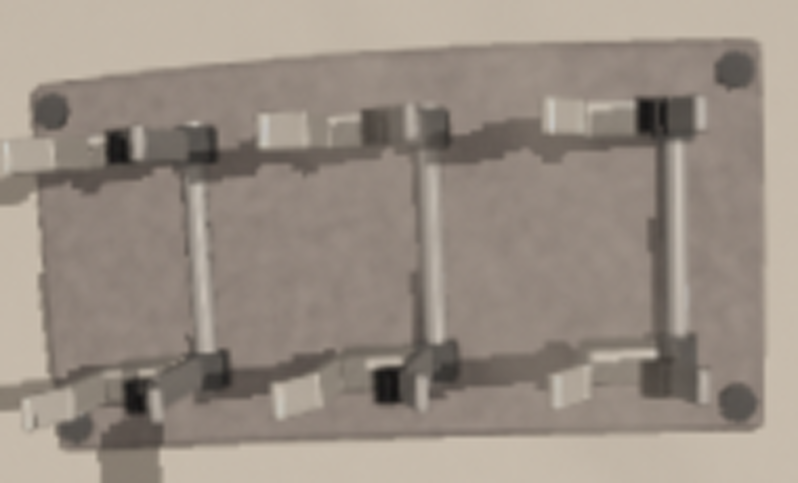

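Emit:
{"fn": "servo_tool", "kwargs": {"turn": [[0,0,0.026],[0,0,0],[0,0,0],[0,0,0],[0,0,0]], "dp": [[0.02,0.038,-0.02],[0.02,0.038,-0.03],[0.02,0.036,-0.03],[0,0,-0.01],[0,0,0]], "fingers": [0.0,0.0,0.0,0.0,0.0]}}

```text
clock: 20.7
position: [497.5, 407.5, 114.5]
ee_rot: [1.0, -0.015, -0.002, 0.0]
contact_force: [0.3, 0.8, 0.4]
gripper_width: 10.6
```

```bash
cat > st.py <<'E'
from bars import *
s=read_state();print(s["clock"],s["position"].round(1),s["gripper_width"].round(1),s["contact_force"].round(1))
print(R.from_matrix(R.from_quat(s["ee_rot"]).as_matrix()@R.from_quat([1,0,0,0]).inv().as_matrix()).as_rotvec().round(3))
E
python3 st.py
python3 - <<'E'
from bars import *
w=grab("wrist");save(w,"w8.png",None,1.4)
E
```

```text
Traceback (most recent call last):
  File "st.py", line 2, in <module>
    s=read_state();print(s["clock"],s["position"].round(1),s["gripper_width"].round(1),s["contact_force"].round(1))
                                                           ^^^^^^^^^^^^^^^^^^^^^^^^
AttributeError: 'float' object has no attribute 'round'
```

View pics/w8.png

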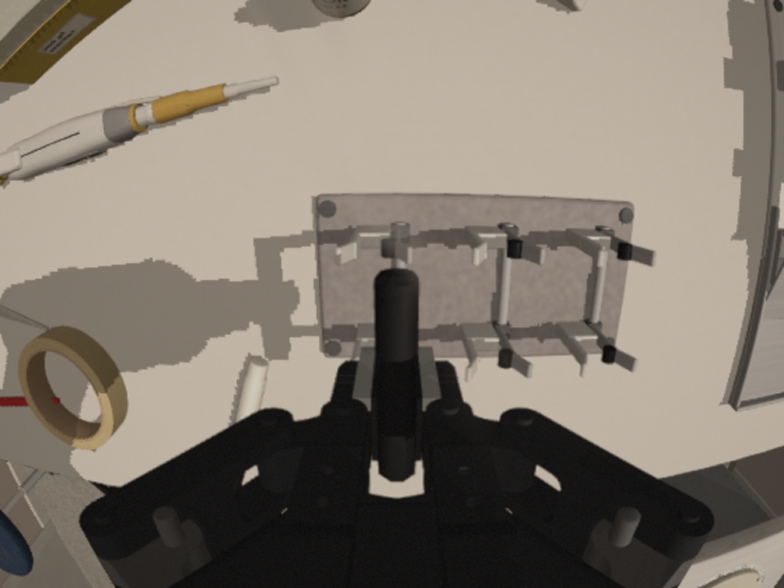

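```bash
sed -i 's/s\["gripper_width"\].round(1)/round(s["gripper_width"],1)/' st.py; python3 st.py
python3 - <<'E'
from bars import *
w=grab("wrist")
for y in (412,416.8,421): print(y,[np.round(np.array(proj(w,(525.2,y-0.7,z)))*1.4).tolist() for z in (39,60,67)])
print([onz(w,u/1.4,v/1.4,8)[:2].round(1) for u,v in ((318,197),(633,203),(616,352),(322,357))])
# lip tips at z 67, clip k=0 far: left 476,261 / right 541,250
for (a,b) in (((340,258),(0,0)),((478,258),(540,258)),((583,255),(650,260)),((470,372),(527,370)),((583,368),(632,368))):
    print([onz(w,u/1.4,v/1.4,67)[:2].round(1) for u,v in (a,b) if u])
save(w,"w9.png",(225,140,230,140),3.4)
E
```

```text
20.75 [497.7 407.8 115.1] 10.6 [ 0.1 -0.4  0.4]
[ 0.001  0.002 -0.03 ]
412 [[388.0, 245.0], [387.0, 255.0], [387.0, 259.0]]
416.8 [[378.0, 246.0], [376.0, 256.0], [375.0, 260.0]]
421 [[369.0, 246.0], [367.0, 256.0], [366.0, 260.0]]
[array([547.3, 449.8]), array([542.4, 264.2]), array([444.4, 264.4]), array([450.1, 455.1])]
[array([526.4, 431.4])]
[array([524.7, 371.6]), array([524.1, 343.2])]
[array([525.2, 322.1]), array([522.4, 285.2])]
[array([469.1, 373.7]), array([468.4, 345.4])]
[array([467.2, 315.5]), array([464.5, 286.2])]
```

View pics/w9.png

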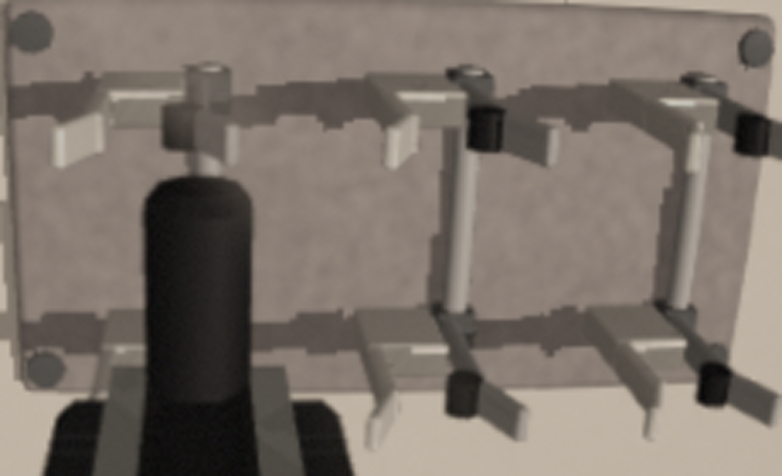

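Emit:
{"fn": "servo_tool", "kwargs": {"turn": [[0,0,0.003],[0,0,0],[0,0,0],[0,0,0],[0,0,0]], "dp": [[-0.001,0.009,-0.01],[0,0,-0.015],[0,0,-0.01],[0,0,0],[0,0,0]], "fingers": [0.0,0.0,0.0,0.0,0.0]}}

```text
clock: 21.42
position: [496.8, 417.0, 81.8]
ee_rot: [1.0, -0.014, 0.001, -0.003]
contact_force: [0.5, -0.2, -0.2]
gripper_width: 10.9
```

Emit:
{"fn": "servo_tool", "kwargs": {"turn": [[0,0,0],[0,0,0],[0,0,0],[0,0,0],[0,0,0]], "dp": [[0,0,-0.01],[0,0,-0.01],[0,0,-0.008],[0,0,-0.008],[0,0,-0.005]], "fingers": [0.0,0.0,0.0,0.0,0.0]}}

```text
clock: 22.05
position: [498.4, 419.2, 40.7]
ee_rot: [1.0, -0.013, 0.003, -0.005]
contact_force: [-0.7, -1.4, 2.8]
gripper_width: 10.7
```

Emit:
{"fn": "servo_tool", "kwargs": {"turn": [[0,0,0],[0,0,0],[0,0,0],[0,0,0],[0,0,0]], "dp": [[-0.001,-0.001,-0.006],[0,0,-0.006],[0,0,-0.005],[0,0,-0.005],[0,0,-0.005]], "fingers": [0.0,0.0,0.0,0.0,0.0]}}

```text
clock: 22.68
position: [497.5, 418.1, 32.0]
ee_rot: [1.0, -0.011, 0.005, -0.004]
contact_force: [-8.3, -3.5, 24.5]
gripper_width: 10.8
```

Emit:
{"fn": "servo_tool", "kwargs": {"turn": [[0,0,0],[0,0,0],[0,0,0],[0,0,0],[0,0,0]], "dp": [[0,0,0.0],[0,0,0],[0,0,0.0],[0,0,0.03],[0,0,0.06]], "fingers": [0.03,0.03,0.03,0.03,0.03]}}

```text
clock: 23.3
position: [493.5, 412.6, 115.0]
ee_rot: [1.0, -0.012, -0.001, 0.003]
contact_force: [0.5, 1.7, 0.3]
gripper_width: 29.9
```

Emit:
{"fn": "servo_tool", "kwargs": {"turn": [[0,0,0],[0,0,0],[0,0,0],[0,0,0],[0,0,0]], "dp": [[-0.02,-0.05,0.04],[-0.02,-0.055,0.04],[-0.02,-0.055,0],[-0.01,-0.055,0],[0,0,0]], "fingers": [0.03,0.03,0.03,0.03,0.03]}}

```text
clock: 23.92
position: [425.6, 202.5, 191.3]
ee_rot: [1.0, -0.011, 0.001, 0.002]
contact_force: [0.3, -0.7, -0.1]
gripper_width: 29.7
```

```bash
python3 st.py
python3 - <<'E'
from bars import *
w=grab("wrist");t=grab("top");sc=grab("scene")
save(w,"w10.png",None,1.4)
for d in (t,sc,w): find(d)
# bar in the rack
for d in (t,sc,w):
    g=d["img"].max(2);m=np.zeros(g.shape,np.uint8)
    cv2.fillPoly(m,[np.int32([proj(d,(x,y,39)) for x,y in ((440,390),(440,445),(552,445),(552,390))])],255)
    b=((g<60)&(m>0)).astype(np.uint8);v,u=np.where(b)
    W=np.array([onz(d,a,c,43)[:2] for a,c in zip(u,v)],np.float32);r=cv2.minAreaRect(W);print(d["name"],len(u),r,W.mean(0))
E
```

```text
23.925 [425.6 202.5 191.3] 29.7 [ 0.3 -0.7 -0.1]
[-0.004 -0.001 -0.022]
top px [360. 298.] area 326 ctr [425.3  39.3] size [15.1 79.7] yaw 0.259
scene px [239. 325.] area 272 ctr [425.2  42.7] size [15.1 78.9] yaw 0.28
wrist px [431. 178.] area 912 ctr [425.1  40.2] size [16.3 82.4] yaw 0.253
top 320 ((490.3463439941406, 410.96234130859375), (40.64473342895508, 81.81900024414062), 78.58192443847656) [491.94513 417.517  ]
scene 298 ((482.7107238769531, 414.6606140136719), (57.38960266113281, 83.18768310546875), 89.77083587646484) [473.24365 417.07626]
wrist 777 ((495.06488037109375, 405.4333801269531), (37.85044860839844, 78.88304138183594), 89.45222473144531) [495.16522 415.5287 ]
```

View pics/w10.png

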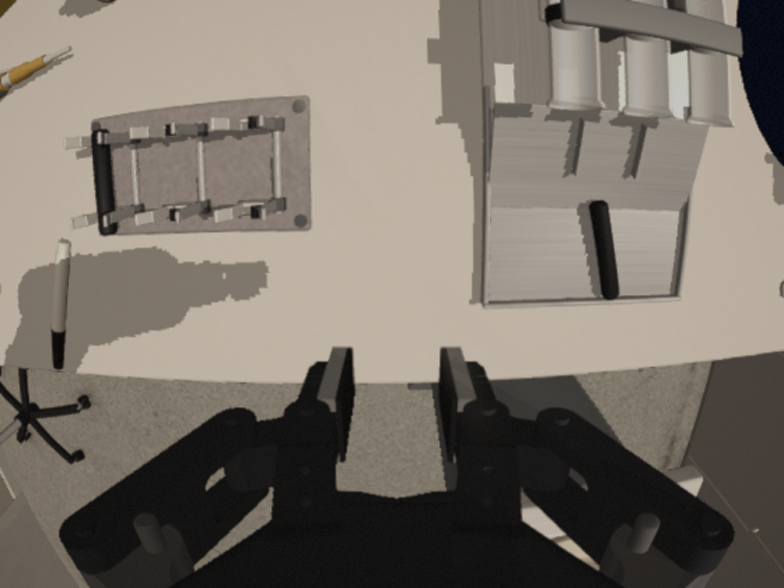

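Emit:
{"fn": "servo_tool", "kwargs": {"turn": [[0.004,0.001,0.1],[0,0,0.1],[0,0,0.087],[0,0,0],[0,0,0]], "dp": [[0,-0.054,-0.01],[0,-0.054,-0.02],[0,-0.048,-0.04],[0,0,-0.03],[0,0,0]], "fingers": [0.042,0.042,0.042,0.042,0.042]}}

```text
clock: 24.7
position: [432.0, 52.3, 87.6]
ee_rot: [0.99, 0.142, 0.001, -0.001]
contact_force: [0.2, -0.7, 0.3]
gripper_width: 42.0
```

```bash
python3 st.py
python3 - <<'E'
from bars import *
find(grab("scene"))
E
```

```text
24.7 [432.   52.3  87.6] 42.0 [ 0.2 -0.7  0.3]
[ 0.002 -0.003  0.286]
scene px [242. 293.] area 514 ctr [452.5 105.4] size [59.2 74.2] yaw -1.353
scene px [239. 325.] area 261 ctr [425.3  42.4] size [14.5 78.9] yaw 0.279
```

Emit:
{"fn": "servo_tool", "kwargs": {"turn": [[0,0,-0.015],[0,0,0],[0,0,0],[0,0,0],[0,0,0]], "dp": [[-0.007,-0.0115,-0.02],[0,0,-0.025],[0,0,-0.018],[0,0,0],[0,0,0]], "fingers": [0.042,0.042,0.042,0.042,0.042]}}

```text
clock: 25.38
position: [434.5, 49.0, 30.2]
ee_rot: [0.99, 0.14, 0.011, -0.003]
contact_force: [0.2, -0.3, -0.0]
gripper_width: 42.0
```

Emit:
{"fn": "servo_tool", "kwargs": {"turn": [[-0.006,0.02,-0.01],[0,0,0],[0,0,0],[0,0,0],[0,0,0]], "dp": [[-0.009,-0.008,0],[0,0,0],[0,0,0],[0,0,0],[0,0,0]], "fingers": [0.042,0.042,0.042,0.042,0.042]}}

```text
clock: 26.0
position: [426.5, 41.4, 32.6]
ee_rot: [0.991, 0.135, 0.002, -0.002]
contact_force: [-0.4, 0.2, 0.1]
gripper_width: 42.0
```

Emit:
{"fn": "servo_tool", "kwargs": {"turn": [[0,0,0],[0,0,0],[0,0,0],[0,0,0],[0,0,0]], "dp": [[-0.001,-0.001,-0.012],[0,0,-0.01],[0,0,-0.004],[0,0,0],[0,0,0]], "fingers": [0.042,0.042,0.042,0.042,0.042]}}

```text
clock: 26.62
position: [425.2, 40.2, 4.4]
ee_rot: [0.991, 0.135, 0.001, -0.002]
contact_force: [-0.2, 0.1, 2.8]
gripper_width: 41.9
```

Emit:
{"fn": "servo_tool", "kwargs": {"turn": [[0,0,0],[0,0,0],[0,0,0],[0,0,0],[0,0,0]], "dp": [[0,0,0.004],[0,0,0],[0,0,0],[0,0,0],[0,0,0]], "fingers": [0.042,0.0,0.0,0.0,0.0]}}

```text
clock: 27.25
position: [425.4, 40.4, 9.0]
ee_rot: [0.991, 0.135, 0.002, -0.002]
contact_force: [0.0, -0.1, -0.8]
gripper_width: 10.5
```

Emit:
{"fn": "servo_tool", "kwargs": {"turn": [[0,0,0],[0,0,0],[0,0,-0.1],[0,0,-0.1],[0,0,-0.095]], "dp": [[0,0,0.02],[0,0,0.05],[0,0,0.06],[0.01,0.03,0.03],[0.015,0.05,0]], "fingers": [0.0,0.0,0.0,0.0,0.0]}}

```text
clock: 27.88
position: [448.3, 119.2, 173.8]
ee_rot: [1.0, -0.019, 0.0, -0.003]
contact_force: [0.7, 0.3, -0.5]
gripper_width: 10.4
```

Emit:
{"fn": "servo_tool", "kwargs": {"turn": [[0,0,0],[0,0,0],[0,0,0],[0,0,0],[0,0,0]], "dp": [[0.02,0.058,0],[0.015,0.058,0],[0.0,0.05,-0.01],[0,0,-0.01],[0,0,0]], "fingers": [0.0,0.0,0.0,0.0,0.0]}}

```text
clock: 28.5
position: [483.4, 292.3, 152.3]
ee_rot: [1.0, -0.019, 0.0, -0.003]
contact_force: [0.1, -0.1, 0.4]
gripper_width: 10.7
```

```bash
python3 st.py
python3 - <<'E'
from bars import *
w=grab("wrist");save(w,"w11.png",None,1.4)
E
```

```text
28.5 [483.4 292.3 152.3] 10.7 [ 0.1 -0.1  0.4]
[ 0.007 -0.    -0.037]
```

View pics/w11.png

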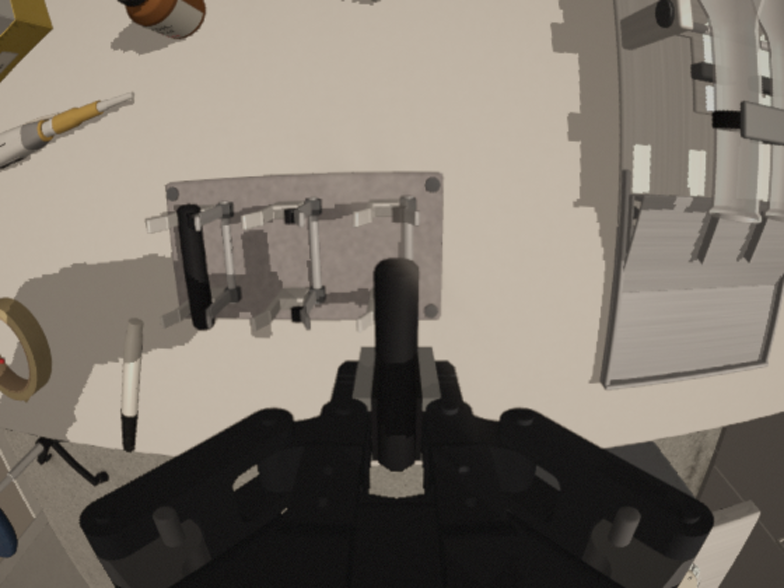

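Emit:
{"fn": "servo_tool", "kwargs": {"turn": [[-0.006,0,0.008],[0,0,0],[0,0,0],[0,0,0],[0,0,0]], "dp": [[0.008,0.0045,-0.02],[0,0,-0.03],[0,0,-0.01],[0,0,0],[0,0,0]], "fingers": [0.0,0.0,0.0,0.0,0.0]}}

```text
clock: 29.18
position: [494.2, 293.3, 96.4]
ee_rot: [1.0, -0.017, 0.003, -0.003]
contact_force: [0.1, -0.5, 1.7]
gripper_width: 11.0
```

Emit:
{"fn": "servo_tool", "kwargs": {"turn": [[-0.006,0.006,0.006],[0,0,0],[0,0,0],[0,0,0],[0,0,0]], "dp": [[-0.002,0.0035,-0.005],[0,0,-0.008],[0,0,0],[0,0,0],[0,0,0]], "fingers": [0.0,0.0,0.0,0.0,0.0]}}

```text
clock: 29.8
position: [492.7, 298.0, 84.5]
ee_rot: [1.0, -0.013, 0.002, -0.001]
contact_force: [0.2, -0.1, -0.1]
gripper_width: 10.9
```

Emit:
{"fn": "servo_tool", "kwargs": {"turn": [[0,0,0],[0,0,0],[0,0,0],[0,0,0],[0,0,0]], "dp": [[-0.001,-0.001,-0.01],[0,0,-0.01],[0,0,-0.008],[0,0,-0.008],[0,0,-0.006]], "fingers": [0.0,0.0,0.0,0.0,0.0]}}

```text
clock: 30.42
position: [493.5, 299.2, 41.4]
ee_rot: [1.0, -0.013, 0.004, -0.003]
contact_force: [-0.1, -0.3, 2.6]
gripper_width: 10.9
```

Emit:
{"fn": "servo_tool", "kwargs": {"turn": [[0,0,0],[0,0,0],[0,0,0],[0,0,0],[0,0,0]], "dp": [[-0.001,0,-0.006],[0,0,-0.006],[0,0,-0.005],[0,0,-0.005],[0,0,-0.005]], "fingers": [0.0,0.0,0.0,0.0,0.0]}}

```text
clock: 31.05
position: [492.8, 298.9, 32.9]
ee_rot: [1.0, -0.009, 0.006, -0.001]
contact_force: [-10.5, -3.5, 30.7]
gripper_width: 10.6
```

Emit:
{"fn": "servo_tool", "kwargs": {"turn": [[0,0,0],[0,0,0],[0,0,0],[0,0,0],[0,0,0]], "dp": [[0,0,0.0],[0,0,0],[0,0,0.0],[0,0,0.03],[0,0,0.06]], "fingers": [0.03,0.03,0.03,0.03,0.03]}}

```text
clock: 31.68
position: [488.4, 294.3, 117.4]
ee_rot: [1.0, -0.01, -0.001, 0.005]
contact_force: [0.8, 1.1, -0.2]
gripper_width: 29.8
```

Emit:
{"fn": "servo_tool", "kwargs": {"turn": [[0,0,0],[0,0,0],[0,0,0],[0,0,0],[0,0,0]], "dp": [[-0.04,0.02,0.05],[-0.04,0.02,0.01],[-0.02,0.02,0],[0,0,0],[0,0,0]], "fingers": [0.03,0.03,0.03,0.03,0.03]}}

```text
clock: 32.3
position: [389.7, 355.1, 178.1]
ee_rot: [1.0, -0.011, 0.0, 0.004]
contact_force: [0.7, 0.5, -0.0]
gripper_width: 29.9
```

```bash
python3 st.py
python3 - <<'E'
from bars import *
w=grab("wrist")
a=-0.025;ux=np.array([np.cos(a),np.sin(a)])
for k,c in ((60,(496.2,416.8)),(-60,(493.2,296.8))):
    print(k,[np.round((np.array(proj(w,(*(np.array(c)+ux*s),39)))-[150,60])*3.4).tolist() for s in (-40,40)])
save(w,"w12.png",(150,60,220,150),3.4)
sc=grab("scene");t=grab("top")
cv2.imwrite("pics/c12.png",np.vstack([cv2.resize(sc["img"][160:250,180:330],(750,450-150)),cv2.resize(t["img"][130:250,270:430],(750,290))])[:,:,::-1])
E
```

```text
32.3 [389.7 355.1 178.1] 29.9 [ 0.7  0.5 -0. ]
[-0.008 -0.001 -0.022]
60 [[198.0, 200.0], [196.0, -104.0]]
-60 [[667.0, 200.0], [670.0, -105.0]]
```

View pics/w12.png

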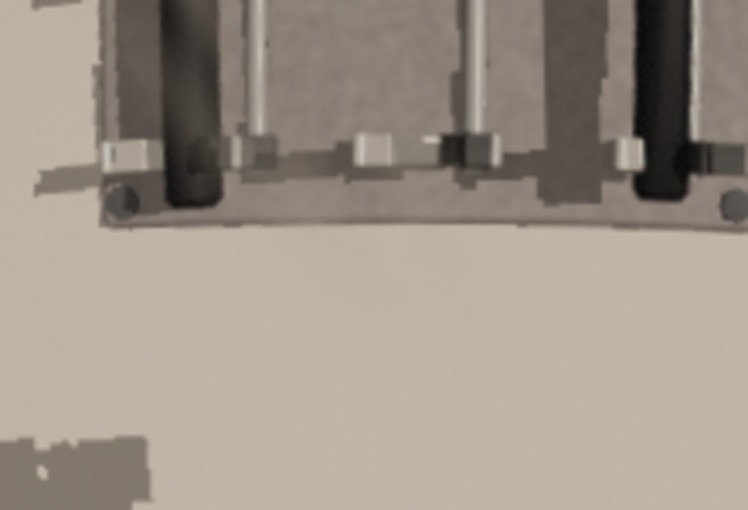

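View pics/c12.png

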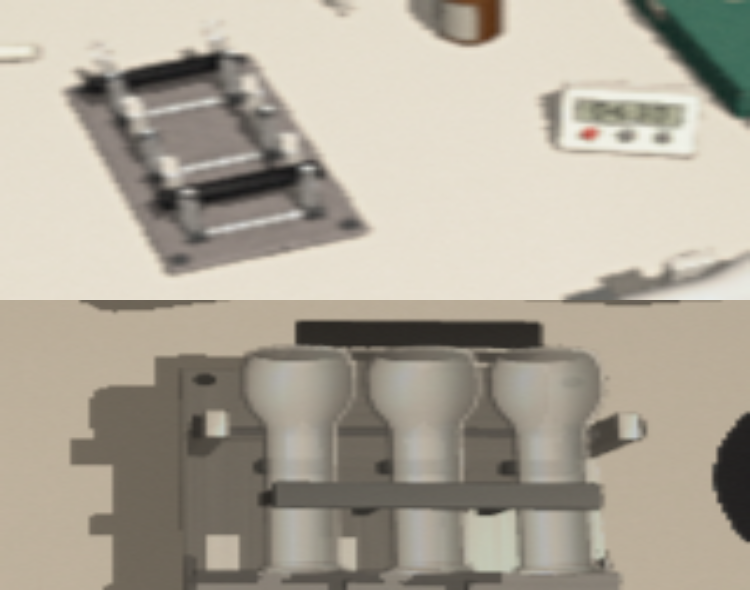

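Emit:
{"fn": "servo_tool", "kwargs": {"turn": [[0,0,0],[0,0,0],[0,0,0],[0,0,0],[0,0,0]], "dp": [[0.05,-0.03,-0.01],[0.05,-0.026,-0.02],[0,0,-0.04],[0,0,0],[0,0,0]], "fingers": [0.0,0.0,0.0,0.0,0.0]}}

```text
clock: 33.08
position: [496.3, 295.8, 107.0]
ee_rot: [1.0, -0.013, 0.002, 0.004]
contact_force: [-0.4, 0.2, 0.5]
gripper_width: -0.4
```

```bash
python3 st.py
python3 - <<'E'
from bars import *
t=grab("top");o=cv2.resize(cv2.imread("pics/top0.png"),(560,420))[:,:,::-1]
A=cv2.cvtColor(t["img"],cv2.COLOR_RGB2GRAY)[135:247,300:412].astype(np.float32);B=cv2.cvtColor(np.ascontiguousarray(o),cv2.COLOR_RGB2GRAY)[135:247,300:412].astype(np.float32)
for n,(r0,r1) in {"pad":(2,22),"strap":(62,90),"mouth":(92,112)}.items():
    print(n,cv2.phaseCorrelate(B[r0:r1],A[r0:r1]),np.abs(A-B)[r0:r1].mean())
E
```

```text
33.075 [496.3 295.8 107. ] -0.4 [-0.4  0.2  0.5]
[-0.007 -0.003 -0.025]
pad ((-0.029957196743083614, 0.008196744738913964), 0.9978084146976471) 7.933036
strap ((-0.02149557632078114, 0.04214692712058721), 0.8517672851350573) 11.933036
mouth ((0.0006788378958262342, -0.002162790616717203), 0.9876527160406112) 8.802678
```

Emit:
{"fn": "servo_tool", "kwargs": {"turn": [[0,0,0],[0,0,0],[0,0,0],[0,0,0],[0,0,0]], "dp": [[-0.002,0.001,-0.02],[0,0,-0.02],[0,0,-0.008],[0,0,-0.004],[0,0,-0.004]], "fingers": [0.0,0.0,0.0,0.0,0.0]}}

```text
clock: 33.75
position: [495.9, 301.9, 57.8]
ee_rot: [1.0, -0.01, 0.007, -0.002]
contact_force: [-0.2, -0.8, -0.2]
gripper_width: -0.1
```

Emit:
{"fn": "servo_tool", "kwargs": {"turn": [[0,0,0],[0,0,0],[0,0,0],[0,0,0],[0,0,0]], "dp": [[0,0,-0.004],[0,0,-0.004],[0,0,-0.005],[0,0,-0.005],[0,0,-0.004]], "fingers": [0.0,0.0,0.0,0.0,0.0]}}

```text
clock: 34.38
position: [497.1, 303.7, 44.3]
ee_rot: [1.0, -0.008, 0.009, -0.002]
contact_force: [-11.1, -3.4, 28.0]
gripper_width: 0.4
```

Emit:
{"fn": "servo_tool", "kwargs": {"turn": [[0,0,0],[0,0,0],[0,0,0],[0,0,0],[0,0,0]], "dp": [[0,0,0.03],[0,0,0.05],[-0.05,0,0.05],[-0.05,0,0],[0,0,0]], "fingers": [0.0,0.0,0.0,0.0,0.0]}}

```text
clock: 35.0
position: [400.9, 303.8, 172.3]
ee_rot: [1.0, -0.008, 0.01, -0.003]
contact_force: [0.2, 0.1, -0.1]
gripper_width: 0.0
```

```bash
python3 st.py
python3 - <<'E'
from bars import *
w=grab("wrist")
for nm,a,b in (("A",270,325),("B",395,440)):
    g=w["img"].max(2);m=np.zeros(g.shape,np.uint8)
    cv2.fillPoly(m,[np.int32([proj(w,(x,y,43)) for x,y in ((445,a),(445,b),(545,b),(545,a))])],255)
    k=cv2.morphologyEx(((g<65)&(m>0)).astype(np.uint8),cv2.MORPH_OPEN,np.ones((5,5)))
    n,l,s,c=cv2.connectedComponentsWithStats(k);i=1+np.argmax(s[1:,4]);v,u=np.where(l==i)
    W=np.array([onz(w,p,q,43)[:2] for p,q in zip(u,v)],np.float32);print(nm,len(u),np.round(W.min(0)),np.round(W.max(0)),np.median(W,0).round(1),cv2.minAreaRect(W))
job_done()
E
```

```text
35.0 [400.9 303.8 172.3] 0.0 [ 0.2  0.1 -0.1]
[ 0.007 -0.019 -0.017]
A 1496 [455. 287.] [533. 304.] [494.2 296.2] ((493.70074462890625, 296.12396240234375), (15.602720260620117, 78.353515625), 87.50118255615234)
B 1330 [455. 409.] [534. 426.] [494.3 417.5] ((494.7462463378906, 417.3055419921875), (15.954176902770996, 78.6505126953125), 89.12760162353516)
the job is handed in; nothing more can be done
```

I handed the job in at about 35 s. No verdict is reported, but my last checks all agreed that the end state is right.

**What I did:** I pressed the strap down to the stop and tapped the left flask. Only two of the three bars were present: the middle flask's and the one on the stand's +y side. Both slid out onto the tray. I set the flasks back level, then pushed each bar home in one of the rack's two outer clips.

**Last checks:**

| Check | Result |
|---|---|
| Bar positions (expected clip centres) | (493.7, 296.1) mm against (493.2, 296.8), and (494.7, 417.3) mm against (496.2, 416.8) |
| Bar angle | parallel to the clips within about 0.02 rad |
| Height, bar at y = 296 | re-pressed from above; it held 28 N with the fingertips at 44.3 mm (46 mm expected) |
| Height, bar at y = 417 | not re-pressed; judged from the insertion depth (fingertips at 32 mm, 24 N) and the picture |
| Flasks level | no measurable shift between the start and end top pictures |
| Gripper | clear of everything, no contact force |

**Rough spots:**
- The tilt at the stop was judged mainly by the force on the strap (40 N with no further movement). The strap stopped about 7 mm higher than I had first estimated.
- One tap went harder than intended, with 77 N at the wrist against the 120 N limit.
- The fingers read about 10.7 mm on the 14 mm bars, but the grip held throughout.

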